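Tilt the tube carrier to its mark on the sprung rest and hold it for reading

ROBOT

A 7-joint arm with a two-finger parallel gripper is mounted at the origin on the work surface. World frame = base frame: x ahead of the robot, y to its left, z up, the work surface at z = 0. Lengths are in m, angles in degrees, forces in N, time in s.
With the tool pointing down it reaches from about 0.425 to 0.875 m from the base axis. Payload 4.7 kg.
Tool frame: the origin (TCP) lies at the centre of the arm's flange, where the gripper is bolted on; the fingertips stand 182 mm ahead of it and the grasp point (between the pads) lies 164 mm ahead of it; z points along the fingers, x is the direction in which the jaws open and shut, and the axes are right-handed (so a half turn about z gives the same grasp; the last joint's range is limited). The gripper opens to 87 mm and grips with 3 to 60 N. Pads are 19 mm wide; open, the fingers measure 117 mm over their backs; the gripper's body (75 mm by 190 mm) begins 51 mm behind the grasp point.
Start: joints at [71.167, 18.392, -4.016, 83.108, 1.295, 78.541, -3.26], TCP at [0.218, -0.612, 0.405] pointing down, gripper open.
Joint ranges: [-163.93, 163.93], [-17.29, 119.83], [-79.2, 71.16], [3.27, 140.29], [-89.18, 269.18], [5.43, 117.66], [-154.24, 154.24]. Speed limits (degrees/s): [147.25, 147.25, 180, 180, 180, 180, 180].

INTERFACE

Orientations are given as [roll, pitch, yaw] about the fixed x, y, z axes, in that order (R = Rz(yaw) Ry(pitch) Rx(roll)).
In Python, from cell import env gives the robot as it stands. The module is installed in compiled form; this text tells all that it offers.
- The arm moves only by the tool carry_out, never from a script. Its argument "increments" is a list of rows, each a list of 5 numbers: the shift along the world's x, y, z in m, then the turn about the world's z in degrees, then the gripper's target within -1 to 1 (shut at 1, half-way at 0, fully open at -1). In form: [[dx, dy, dz, spin, jaw], ...]. A call has 1 to 20 rows; each row is the pose to reach, as a shift and turn from the pose commanded when the call began; what a row does not reach only later rows make up. A row lasts 1/10 s, in which the tool goes at most 50 mm and 8.59 degrees, less where a joint would pass 70% of its speed; a pose out of reach is approached as far as the arm can. A call with a gripper value outside its range is refused whole. The fingers move at their own pace and stop on an object; "grip_force" is the grip in N (left out, the last holds). Time passes only in rows, so rows that repeat a pose let the fingers close. It gives the time, the measured TCP pose, the force and the opening at its end, in the units of the state.
- env.get_obs(): the state, without advancing time (a new reading comes with each control period).
- env.read_camera(name): name is "scene" or "side" or "wrist"; returns (picture, depth): 400x640x3 uint8, red, green, blue; 400x640 float32, m along the optical axis (not along the pixel's ray), 0 where there is no reading.
- env.get_calibration(name): a dict with "K" (3x3 intrinsics, pixels), "camera_from_world" (4x4, takes a point from world to camera coordinates); the wrist camera has in their place "T_tool_cam" (4x4, takes a point from camera to tool coordinates, whose origin is the TCP and whose axes are the tool frame's). Camera axes: x right, y down, z forward; pixel columns grow to the right and rows downward; lengths in m; the calibration is good to about 2 mm. A picture is of the moment at which its call begins: read the wrist's pose just before it. get_calibration takes no time and is no camera call.
- env.sign_off(): hands the job in, once; it reports no verdict.
The state is a dict: "time_s": time; "qpos": joint angles; "joint_velocities": joint speeds; "effort": joint torques, N m; "tool_pos": TCP position; "tool_rot": TCP orientation; "force": force on the tool from outside, world axes, zero at the start; "wrist_torque": the same for the moment, N m; "grip_width": finger opening in m.
Only numpy, scipy, OpenCV 4.12 (cv2) and the standard library are available. Lean on these libraries where they do the work, as an engineer would, in place of code of your own. Each camera call takes 0.05 s, during which the arm holds its last target.

TASK

Set up a tilt reading: first slide the round steel rest along the bench (do not lift it) until it stands wholly inside the ring printed on the white reading mat. Then pick up the tube carrier with the angle gauge by its grip block, set the middle of its foot gently down on the rest's springy round-headed stud, and rock it there sideways, in the plane of its dial, until the swinging pointer settles on the black mark tab. Finish while still holding it so, foot pressing lightly on the stud and pointer still on the mark; do not let go, and leave the other things on the bench where they are.

Things in the scene. Friction and masses are not known exactly. Their poses are not given: they have to be found in the camera images.
- ring_center (a point): centre of the grey printed ring on the white 150 mm square reading mat (flat, fixed to the bench, nothing to catch on), at bench height. The ring is 114 mm inside and 122 mm outside diameter.
- rest_center (a point): centre, half-way up (14 mm above the bench), of the base of the rest: a loose upright steel disc 90 mm in diameter and 28 mm high, 0.56 to 0.91 kg with the stud. On its middle is a fixed collar 32 mm in diameter, 9.5 mm high, and out of this rises the stud. z axis up; yaw does not matter.
- stud_top (a point): highest point of the stud's round head, 60 mm above the bench when not pressed; z axis up. The head is an aluminium ball 36 mm in diameter on a stem, so its ball centre is 18 mm below this point.
- stud (a joint): how far the sprung stud is pressed straight down, m: 0 free, 0.010 fully down; spring about 0.8 N per mm, no preload.
- gauge_mid (a point): centre, half-way up (74 mm above its underside), of the tube carrier with angle gauge, loose and standing upright on the bench at the start, 0.29 to 0.40 kg, 148 mm high. Axes: z up; y along its long foot; x square to its white dial plate (the dial is the same on both faces). Aluminium foot bar 36 (x) x 130 (y) x 16 (z) mm with a flat underside; dial plate 6 x 80 mm from 16 to 108 mm high; at each end (y = -54 and +54 mm) a capped tube that reaches 52 mm high.
- gauge_grip (a point): middle of the grey grip block on top of the carrier, 130 mm above the foot's underside; the block is 20 mm (x) by 30 mm (y), from 108 to 148 mm high. Same axes as the carrier.
- gauge_foot (a point): middle of the flat underside of the carrier's foot. Same axes as the carrier.
- pointer (a joint): angle, rad, of the free-hanging black pointer (a pendulum with a round bob, pivot 94 mm above the underside, 52 mm long, damped: settles within about a second) in the carrier, right-handed about the carrier's x axis, 0 pointing straight at the foot; stops at +-0.65. It hangs plumb, so rolling the carrier by +a about its own x axis (its +y end rises) makes this -a.
- mark (a joint): angle, rad, of the black mark tab (6 mm wide, 14 mm long block straddling the dial plate, 55 to 69 mm from the pivot), set on the same axis with the same zero and direction as the pointer, between -0.40 and -0.17, and staying where it is set. The pointer is on the mark when both angles are equal; the carrier must then be rolled by minus this angle.
- pointer_tip (a point): the pointer's lower tip, 52 mm from the pivot; its z axis runs from tip to pivot.
- mark_tip (a point): end of the mark tab nearest the pivot, 55 mm from it; its z axis runs towards the pivot.
Not all that is in view belongs to the job. What is shaped like the part that bears rest_center but blue or yellow is not meant.

How it is judged:
By the outcome, as a careful person would: the job done as asked, in the order asked, and still so for the second after the job is handed in, while the arm keeps its last pose, push and grip.
It also fails if it takes over 72 s, if anything falls off the work surface, if the arm or the gripper's body presses on something with over 40 N, if the wrist force passes 120 N, or if a joint passes its speed limit or range.

## Working session

There is one attempt and no reset: what is moved stays moved. The work goes in short steps, Python scripts to look and compute and a tool call to move; the robot and the scene stay as the last step left them, time stands still between calls to the robot, and variables do not carry over. Pictures are saved under pics/ and viewed, and the job is handed in when it is done.

Besides the shell and the picture viewer there is one more tool, called after "Request:" by a JSON object that holds its "api" and its "payload", one argument or row to a line. carry_out: Moves the arm, as the interface text tells. Its arguments: {"type":"object","properties":{"increments":{"type":"array"},"grip_force":{"type":"number"}},"required":["increments"]}

```bash
mkdir -p pics; python3 - <<'E'
from cell import env
import cv2, numpy as np
o=env.get_obs(); print(o)
for n in ["scene","side","wrist"]:
    p,d=env.read_camera(n); cv2.imwrite(f"pics/{n}0.png",p[:,:,::-1]); np.save(f"{n}0_d.npy",d)
    print(n,env.get_calibration(n))
E
```

```text
{'time_s': 0.0, 'qpos': array([71.1680917 , 18.43867457, -4.01318861, 83.17682675,  1.29457319,
       78.54164998, -3.2609499 ]), 'joint_velocities': array([ 0.03764351, -0.0143647 , -0.11018743,  0.0261035 , -0.00674301,
       -0.09799107, -0.03250663]), 'effort': array([ 3.92807960e-04, -4.91283131e+01, -4.03490318e-01, -3.12524986e+01,
       -6.37465599e-02,  4.38113941e-02,  1.58076718e-04]), 'tool_pos': array([ 0.21834309, -0.61199766,  0.40364836]), 'tool_rot': array([ 1.79993756e+02,  1.11937400e-01, -7.03615640e+01]), 'force': array([-0.76988089, -0.26869927,  0.60479907]), 'wrist_torque': array([ 0.0510875 , -0.00188662,  0.05655863]), 'grip_width': 0.08667243626261743}
scene {'K': array([[395.76635498,   0.        , 318.3571817 ],
       [  0.        , 395.76635498, 201.06045263],
       [  0.        ,   0.        ,   1.        ]]), 'camera_from_world': array([[-0.51444202,  0.85749088,  0.00766811,  0.3103377 ],
       [ 0.72664125,  0.4406537 , -0.52708331, -0.30641822],
       [-0.45534811, -0.26558184, -0.84977902,  1.21321606],
       [ 0.        ,  0.        ,  0. 
[... 280 characters left out ...]
[-0.15690032,  0.61407989, -0.77349091,  0.21041821],
       [ 0.22640313, -0.73996994, -0.63339255,  1.06469488],
       [ 0.        ,  0.        ,  0.        ,  1.        ]])}
wrist {'K': array([[351.35518735,   0.        , 317.9699019 ],
       [  0.        , 351.35518735, 197.01990851],
       [  0.        ,   0.        ,   1.        ]]), 'T_tool_cam': array([[ 9.99999967e-01, -7.99926552e-05, -2.42767444e-04,
        -2.86038882e-04],
       [ 1.43484686e-04,  9.61684218e-01,  2.74159524e-01,
        -7.51386216e-02],
       [ 2.11534871e-04, -2.74159550e-01,  9.61684198e-01,
         2.01512210e-02],
       [ 0.00000000e+00,  0.00000000e+00,  0.00000000e+00,
         1.00000000e+00]])}
```

View pics/scene0.png

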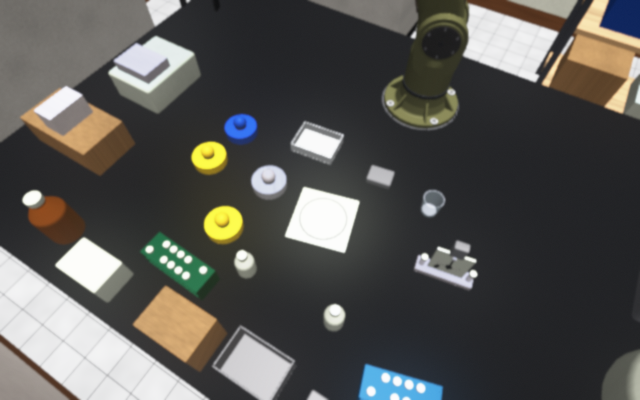

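View pics/side0.png

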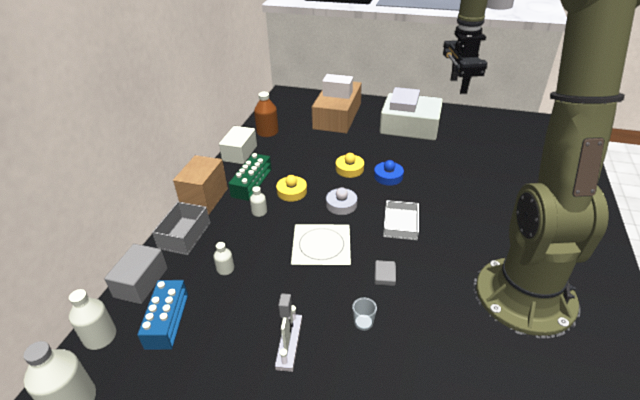

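View pics/wrist0.png

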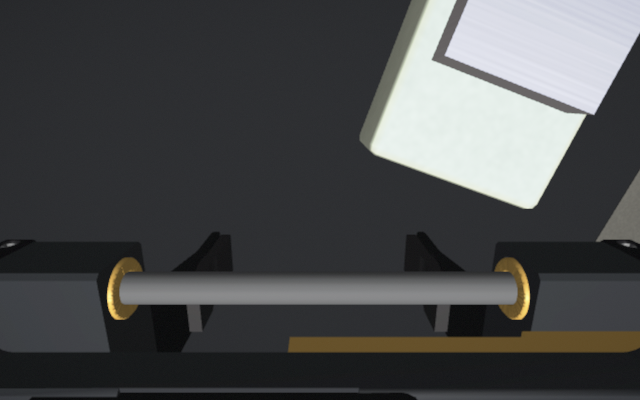

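The rest is the grey disc, at scene (269,182) and side (342,201). The mat is at scene (322,219), and the gauge at scene (445,265) and side (288,335). I'll measure from enlarged crops.

```bash
cat > h.py <<'E'
from cell import env
import numpy as np, cv2
from scipy.spatial.transform import Rotation as R
def cw(n,obs=None):
    c=env.get_calibration(n); K=c['K']
    if n!='wrist': return K,c['camera_from_world']
    T=np.eye(4); T[:3,:3]=R.from_euler('xyz',obs['tool_rot'],degrees=True).as_matrix(); T[:3,3]=obs['tool_pos']
    return K,np.linalg.inv(T@c['T_tool_cam'])
def toz(n,uv,z,obs=None):
    K,M=cw(n,obs); r=M[:3,:3].T@np.linalg.inv(K)@np.array([uv[0],uv[1],1.]); o=-M[:3,:3].T@M[:3,3]
    return o+r*(z-o[2])/r[2]
def cloud(n,d,obs=None):
    K,M=cw(n,obs); v,u=np.mgrid[:400,:640]; P=np.stack([(u-K[0,2])/K[0,0]*d,(v-K[1,2])/K[1,1]*d,d],-1)
    return (P-M[:3,3])@M[:3,:3]
def proj(n,p,obs=None):
    K,M=cw(n,obs); q=K@(M[:3,:3]@np.asarray(p)+M[:3,3]); return q[:2]/q[2]
def crop(img,x0,y0,w,h,s,f):
    cv2.imwrite(f,cv2.resize(img[y0:y0+h,x0:x0+w],None,fx=s,fy=s,interpolation=cv2.INTER_CUBIC))
E
python3 - <<'E'
from h import *
for n,uvs in dict(scene=dict(rest=(269,182),mat=(322,219),gauge=(445,270)),side=dict(rest=(342,201),mat=(322,245),gauge=(288,340))).items():
    d=np.load(n+'0_d.npy'); P=cloud(n,d)
    im=cv2.imread(f'pics/{n}0.png')
    for k,(u,v) in uvs.items():
        q=P[v-45:v+46,u-45:u+46].reshape(-1,3); c=toz(n,(u,v),.02)
        print(n,k,c, P[v,u])
    if n=='scene': crop(im,225,140,160,120,5,'pics/s_a.png'); crop(im,395,220,100,75,8,'pics/s_b.png')
    else: crop(im,262,170,160,120,5,'pics/d_a.png'); crop(im,240,280,120,90,6,'pics/d_b.png')
E
```

```text
scene rest [ 0.49733694 -0.21298891  0.02      ] [ 0.50929181 -0.20194406  0.04315177]
scene mat [ 0.52056503 -0.03937712  0.02      ] [ 0.51135157 -0.04450459  0.00115658]
scene gauge [0.48971739 0.26830126 0.02      ] [0.4946278  0.26744965 0.02934666]
side rest [ 0.48938366 -0.20660108  0.02      ] [ 0.48852171 -0.202955    0.02302834]
side mat [ 0.49654101 -0.01789504  0.02      ] [ 0.50125521 -0.03358576  0.00392543]
side gauge [0.48907235 0.27441315 0.02      ] [0.48328862 0.28709249 0.04034716]
```

View pics/s_a.png

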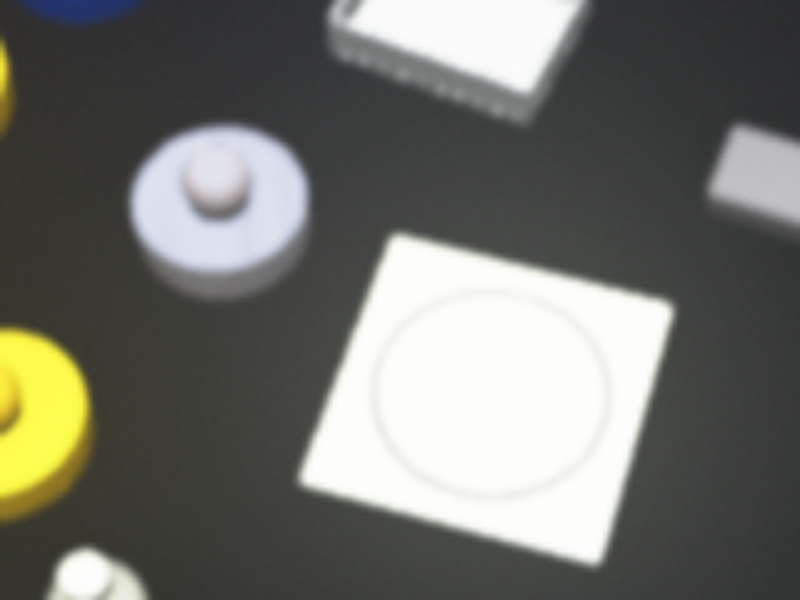

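View pics/s_b.png

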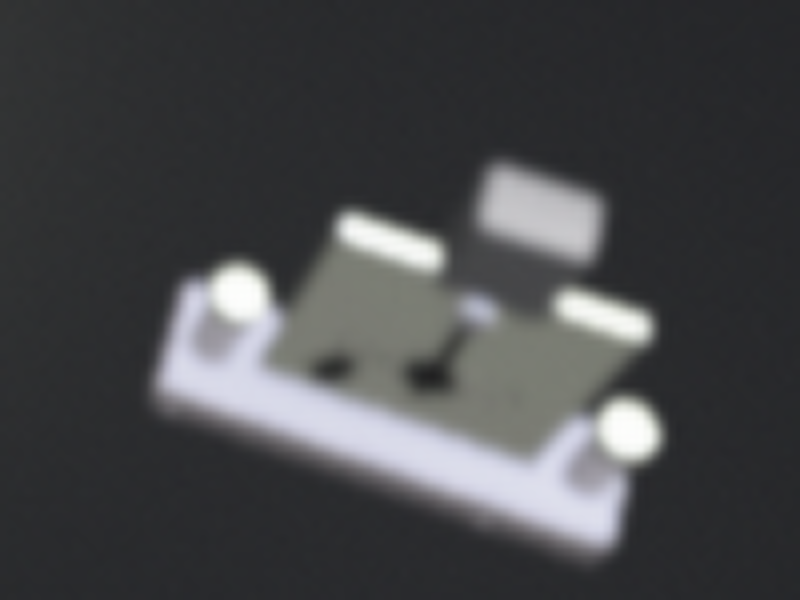

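View pics/d_b.png

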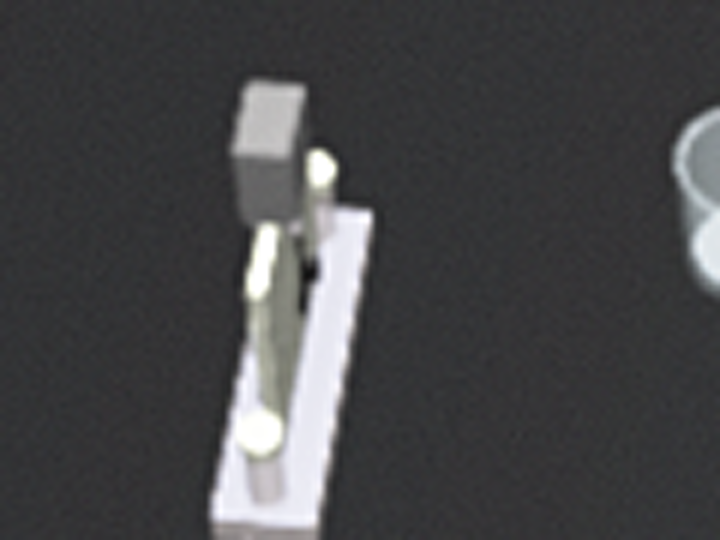

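View pics/d_a.png

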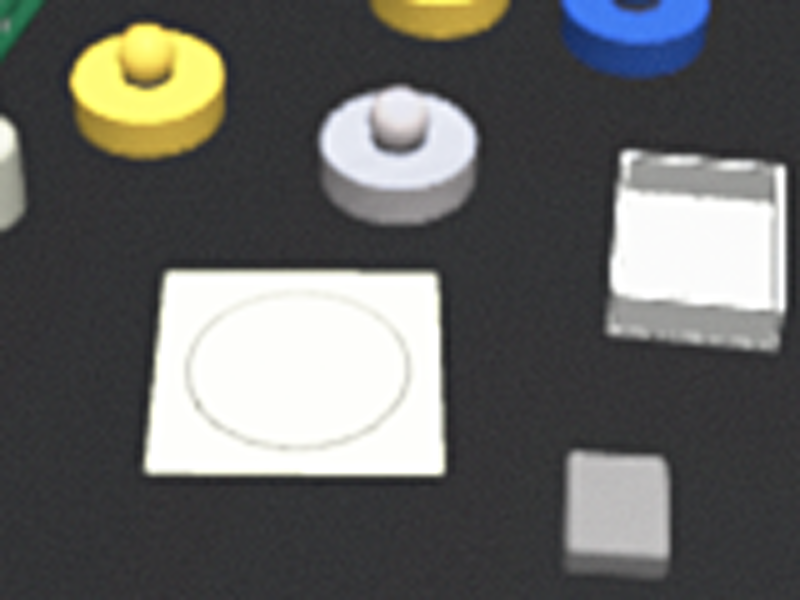

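```bash
python3 - <<'E'
from h import *
def s(f): return lambda x,y:(f[0]+(x+.5)/f[2]-.5,f[1]+(y+.5)/f[2]-.5)
sa,sb,da,db=s((225,140,5)),s((395,220,8)),s((262,170,5)),s((240,280,6))
def mid(n,l,z): 
    p=np.array([toz(n,q,z)[:2] for q in l]); return p.mean(0),p
print('ring',toz('scene',sa(492,394),.001),toz('side',da(299,370),.001))
print('mat',mid('scene',[sa(395,233),sa(673,305),sa(600,565),sa(302,483)],.001),mid('side',[da(164,270),da(438,270),da(445,474),da(145,474)],.001))
print('ball',toz('scene',sa(217,180),.042),toz('side',da(400,118),.042))
print('capL',toz('scene',sb(240,292),.052),toz('side',db(320,168),.052))
print('capR',toz('scene',sb(630,432),.052),toz('side',db(260,432),.052))
print('block',mid('scene',[sb(490,160),sb(605,195),sb(590,262),sb(478,228)],.148),mid('side',[db(248,83),db(305,88),db(296,155),db(233,150)],.148))
P=cloud('side',np.load('side0_d.npy'))
for n in('scene','side'):
    P=cloud(n,np.load(n+'0_d.npy')).reshape(-1,3)
    m=(abs(P[:,0]-.49)<.08)&(abs(P[:,1]-.27)<.08)&(P[:,2]>.135); print(n,m.sum(),P[m].mean(0),P[m].min(0),P[m].max(0))
    m=(abs(P[:,0]-.5)<.06)&(abs(P[:,1]+.21)<.06)&(P[:,2]>.04);print(n,m.sum(),P[m].mean(0),P[m].min(0),P[m].max(0))
E
```

```text
ring [ 0.50849486 -0.0432811   0.001     ] [ 0.50508254 -0.04113012  0.001     ]
mat (array([ 0.50691964, -0.04390596]), array([[ 0.45130687, -0.13652592],
       [ 0.41483144,  0.00981257],
       [ 0.56220642,  0.04832906],
       [ 0.59933381, -0.09723955]])) (array([ 0.50629752, -0.04319486]), array([[ 0.59980901, -0.09892496],
       [ 0.4516466 , -0.13714973],
       [ 0.41346955,  0.01238369],
       [ 0.56026491,  0.05091155]]))
ball [ 0.49370544 -0.21597762  0.042     ] [ 0.49268847 -0.21447712  0.042     ]
capL [0.49894659 0.21392695 0.052     ] [0.49611294 0.21467591 0.052     ]
capR [0.48228669 0.32148572 0.052     ] [0.48107766 0.32214449 0.052     ]
block (array([0.49076777, 0.26718092]), array([[0.48385052, 0.25123585],
       [0.47814369, 0.27951807],
       [0.49772461, 0.28257216],
       [0.50335226, 0.25539761]])) (array([0.48861263, 0.26950126]), array([[0.50061022, 0.25754102],
       [0.48186999, 0.25472121],
       [0.47591366, 0.28121616],
       [0.49605663, 0.28452663]]))
scene 178 [0.49446223 0.26742489 0.14568261] [0.48035227 0.25212831 0.1353277 ] [0.50494836 0.28286542 0.15080453]
scene 147 [ 0.50022703 -0.21014349  0.05224682] [ 0.48127221 -0.22969387  0.04012434] [ 0.51385914 -0.19626029  0.06239338]
side 164 [0.48779288 0.27247469 0.14480396] [0.47779046 0.25514027 0.13513826] [0.50008074 0.28608077 0.14918153]
side 96 [ 0.49082963 -0.20639019  0.05030348] [ 0.47568572 -0.222704    0.04069152] [ 0.50782518 -0.19413518  0.05860741]
```

Request:
{"api": "carry_out", "payload": {
  "increments": [
    [0.02, 0.03, 0, -2, -1],
    [0.05, 0.07, 0, -6, -1],
    [0.08, 0.11, 0, -10, -1],
    [0.11, 0.15, 0, -14, -1],
    [0.14, 0.19, 0, -18, -1],
    [0.17, 0.24, 0, -19.6, -1],
    [0.2, 0.29, -0.01, -19.6, -1],
    [0.23, 0.33, -0.03, -19.6, -1],
    [0.25, 0.36, -0.05, -19.6, -1],
    [0.265, 0.385, -0.07, -19.6, -1],
    [0.275, 0.397, -0.08, -19.6, -1],
    [0.275, 0.397, -0.08, -19.6, -1],
    [0.275, 0.397, -0.08, -19.6, -1]
  ]
}}

```text
time_s: 1.45
tool_pos: [0.4931, -0.216, 0.3249]
tool_rot: [180.0, -0.0, -90.0]
force: [0.6, -1.1, -0.6]
grip_width: 0.087
```

```bash
python3 - <<'E'
from h import *
o=env.get_obs(); p,d=env.read_camera('wrist'); print(o['time_s'],o['tool_pos'],o['tool_rot'],o['qpos'])
im=p[:,:,::-1].copy(); 
q=proj('wrist',[.4932,-.2152,.042],o); print(q); cv2.drawMarker(im,tuple(int(x) for x in q),(0,0,255),0,12)
cv2.imwrite('pics/w1.png',im)
E
```

```text
1.45 [ 0.49312969 -0.21598065  0.32486073] [ 1.79959097e+02 -3.55316028e-02 -8.99722671e+01] [ 40.97972356   9.26082923 -22.00030387 104.29313627   3.80111834
  67.18200559 -72.21056797]
[317.1888712 196.8379103]
```

View pics/w1.png

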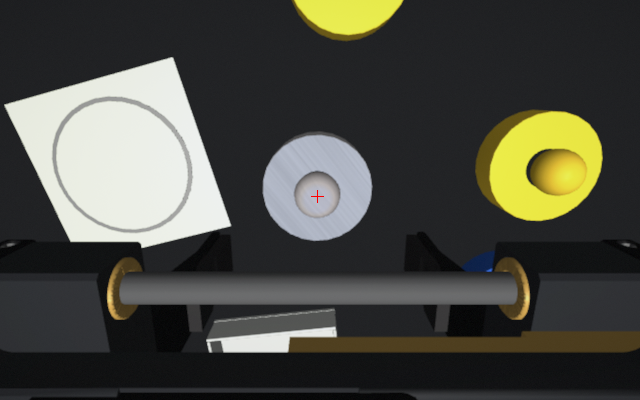

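The wrist view shows the ball at (317,194), which matches the estimate (red cross at (317,197)). I'll descend around it.

Request:
{"api": "carry_out", "payload": {
  "increments": [
    [0, 0, -0.02, 0, -1],
    [0, 0, -0.05, 0, -1],
    [0, 0, -0.08, 0, -1],
    [0, 0, -0.095, 0, -1],
    [0, 0, -0.104, 0, -1],
    [0, 0, -0.108, 0, -1],
    [0, 0, -0.108, 0, -1],
    [0, 0, -0.108, 0, 1],
    [0, 0, -0.108, 0, 1],
    [0, 0, -0.108, 0, 1],
    [0, 0, -0.108, 0, 1],
    [0, 0, -0.108, 0, 1],
    [0, 0, -0.108, 0, 1],
    [0, 0, -0.108, 0, 1]
  ],
  "grip_force": 12
}}

```text
time_s: 2.9
tool_pos: [0.4935, -0.2152, 0.2168]
tool_rot: [180.0, -0.0, -90.0]
force: [-0.5, -0.2, 0.5]
grip_width: 0.0393
```

```bash
python3 - <<'E'
from h import *
o=env.get_obs(); print(o['tool_pos'],o['force'],o['grip_width'])
p,d=env.read_camera('wrist')
cv2.imwrite('pics/w2.png',p[:,:,::-1])
im=cv2.imread('pics/w1.png')
o1=dict(tool_pos=[0.49312969,-0.21598065,0.32486073],tool_rot=[179.96,-.0355,-89.972])
g=cv2.cvtColor(im,cv2.COLOR_BGR2GRAY)
m=((g>100)&(g<190)).astype(np.uint8); 
pts=np.argwhere(m[85:240,40:200])[:,::-1]+[40,85]
e=[q for q in pts if 50<np.hypot(q[0]-122,q[1]-165)<80]
el=cv2.fitEllipse(np.array(e,np.float32)); print(len(e),el,toz('wrist',el[0],.001,o1))
E
```

```text
[ 0.49346005 -0.21517687  0.21678518] [-0.47036167 -0.22494114  0.46080627] 0.03926972715498985
1615 ((121.74117279052734, 164.46279907226562), (123.5857162475586, 144.10911560058594), 129.87400817871094) [ 0.51095333 -0.0440698   0.001     ]
```

View pics/w2.png

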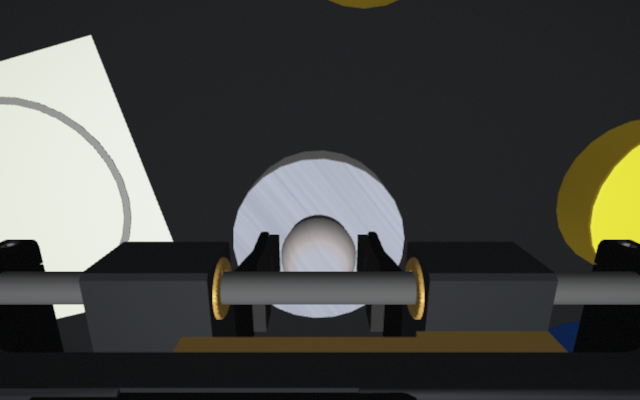

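Request:
{"api": "carry_out", "payload": {
  "increments": [
    [0, 0, 0, 0, 1],
    [0, 0, 0, 0, 1],
    [0, 0, 0, 0, 1],
    [0, 0, 0, 0, 1]
  ],
  "grip_force": 12
}}

```text
time_s: 3.35
tool_pos: [0.4934, -0.2153, 0.2168]
tool_rot: [180.0, -0.0, -90.0]
force: [-0.8, -0.3, 0.9]
grip_width: 0.0351
```

Request:
{"api": "carry_out", "payload": {
  "increments": [
    [0.0005, 0.005, 0, 0, 1],
    [0.001, 0.012, 0, 0, 1],
    [0.002, 0.022, 0, 0, 1],
    [0.003, 0.034, 0, 0, 1],
    [0.004, 0.046, 0, 0, 1],
    [0.005, 0.058, 0, 0, 1],
    [0.006, 0.07, 0, 0, 1],
    [0.007, 0.082, 0, 0, 1],
    [0.008, 0.094, 0, 0, 1],
    [0.009, 0.106, 0, 0, 1],
    [0.01, 0.118, 0, 0, 1],
    [0.011, 0.13, 0, 0, 1],
    [0.012, 0.142, 0, 0, 1],
    [0.013, 0.154, 0, 0, 1],
    [0.014, 0.164, 0, 0, 1],
    [0.014, 0.169, 0, 0, 1],
    [0.014, 0.172, 0, 0, 1],
    [0.014, 0.172, 0, 0, 1],
    [0.014, 0.172, 0, 0, 1]
  ],
  "grip_force": 12
}}

```text
time_s: 5.25
tool_pos: [0.5075, -0.0426, 0.2168]
tool_rot: [-180.0, 0.1, -90.0]
force: [-1.1, -0.2, -0.2]
grip_width: 0.035
```

```bash
python3 - <<'E'
from h import *
o=env.get_obs(); print(o['tool_pos'],o['force'],o['grip_width'])
p,d=env.read_camera('wrist')
cv2.imwrite('pics/w3.png',p[:,:,::-1])
p,d=env.read_camera('side')
crop(p[:,:,::-1],242,170,160,120,5,'pics/d3.png')
E
```

```text
[ 0.50752341 -0.04260543  0.21678098] [-1.06431976 -0.16909601 -0.19995274] 0.03501767564307219
```

View pics/w3.png

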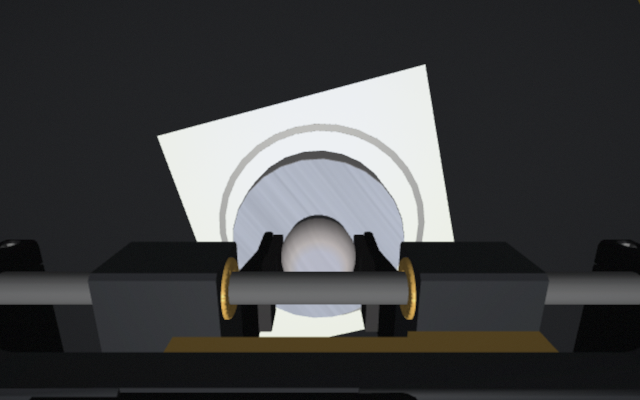

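View pics/d3.png

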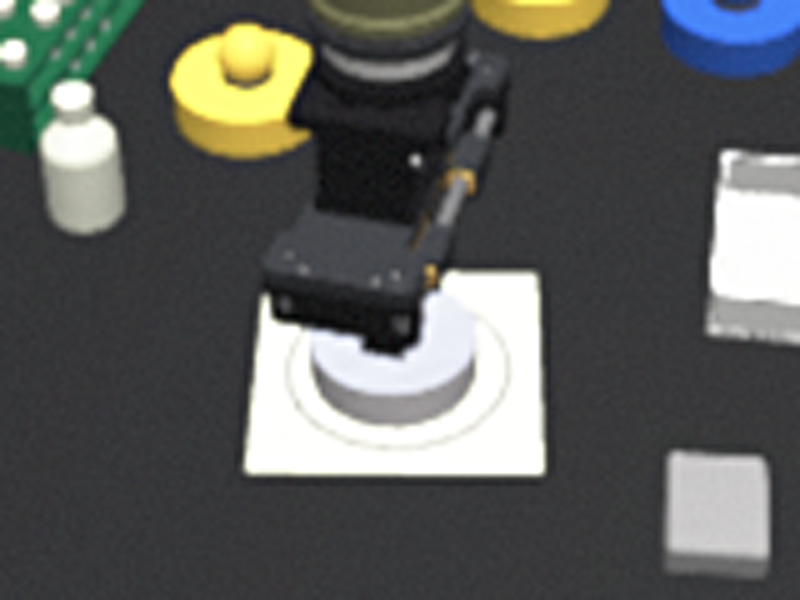

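Request:
{"api": "carry_out", "payload": {
  "increments": [
    [0, 0, 0, 0, -1],
    [0, 0, 0, 0, -1],
    [0, 0, 0, 0, -1],
    [0, 0, 0, 0, -1],
    [0, 0, 0, 0, -1],
    [0, 0, 0, 0, -1],
    [0, 0, 0.01, 0, -1],
    [0, 0, 0.03, 0, -1],
    [0, 0, 0.06, 0, -1],
    [0, 0, 0.1, 0, -1],
    [0, 0, 0.13, 0, -1],
    [0, 0, 0.155, 0, -1],
    [0, 0, 0.165, 0, -1],
    [0, 0, 0.165, 0, -1]
  ]
}}

```text
time_s: 6.75
tool_pos: [0.5078, -0.0431, 0.3834]
tool_rot: [-179.8, -0.0, -90.0]
force: [0.9, -0.8, -0.1]
grip_width: 0.087
```

```bash
python3 - <<'E'
from h import *
o=env.get_obs(); print(o['tool_pos'],o['tool_rot'],o['grip_width'])
p,d=env.read_camera('wrist')
cv2.imwrite('pics/w4.png',p[:,:,::-1]); np.save('w4o.npy',o,allow_pickle=True)
E
```

```text
[ 0.50781179 -0.04307652  0.38343603] [-1.79820165e+02 -4.83955437e-02 -8.99584202e+01] 0.08699490111892583
```

View pics/w4.png

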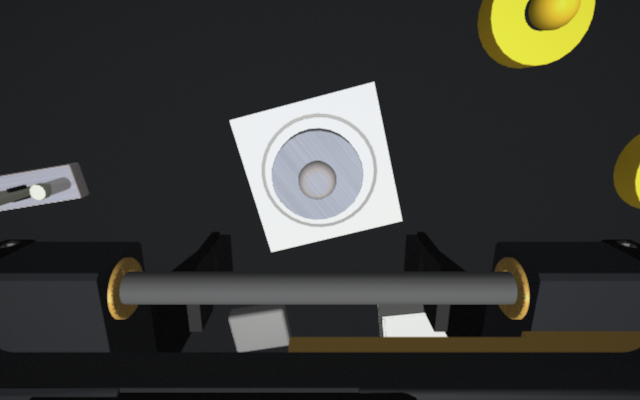

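```bash
python3 - <<'E'
from h import *
o=np.load('w4o.npy',allow_pickle=True).item()
print(toz('wrist',(319,170),0.001,o),toz('wrist',(317.5,174),.028,o),toz('wrist',(317.5,180.5),.042,o))
E
```

```text
[ 0.51022698 -0.04414084  0.001     ] [ 0.51167665 -0.04257573  0.028     ] [ 0.50842716 -0.04258112  0.042     ]
```

Request:
{"api": "carry_out", "payload": {
  "increments": [
    [-0.001, 0.02, 0, 6, -1],
    [-0.003, 0.05, 0, 14, -1],
    [-0.005, 0.08, 0, 22, -1],
    [-0.007, 0.11, 0, 30, -1],
    [-0.009, 0.14, 0, 38, -1],
    [-0.011, 0.17, 0, 46, -1],
    [-0.013, 0.2, 0, 54, -1],
    [-0.014, 0.23, 0, 62, -1],
    [-0.015, 0.26, 0, 70, -1],
    [-0.016, 0.285, 0, 78, -1],
    [-0.017, 0.3, 0, 86, -1],
    [-0.018, 0.311, 0, 94, -1],
    [-0.018, 0.311, 0, 98.4, -1],
    [-0.018, 0.311, 0, 98.4, -1],
    [-0.018, 0.311, 0, 98.4, -1]
  ]
}}

```text
time_s: 8.3
tool_pos: [0.4893, 0.2673, 0.3803]
tool_rot: [180.0, 0.1, 8.3]
force: [-0.7, 0.7, -0.0]
grip_width: 0.0865
```

```bash
python3 - <<'E'
from h import *
o=env.get_obs(); print(o['tool_pos'],o['tool_rot'],o['grip_width'],o['qpos'])
p,d=env.read_camera('wrist')
im=p[:,:,::-1].copy()
cv2.imwrite('pics/w5.png',im); np.save('w5o.npy',o,allow_pickle=True);np.save('w5d.npy',d)
print(proj('wrist',[.4897,.268,.148],o))
E
```

```text
[0.48932165 0.2672826  0.38034924] [1.79971906e+02 1.33860641e-01 8.31643029e+00] 0.08653706939510988 [ 11.80665865  13.07057792 -49.07062813  97.01969137  10.16332498
  74.69742751 -30.93324876]
[319.53839932 218.30887884]
```

View pics/w5.png

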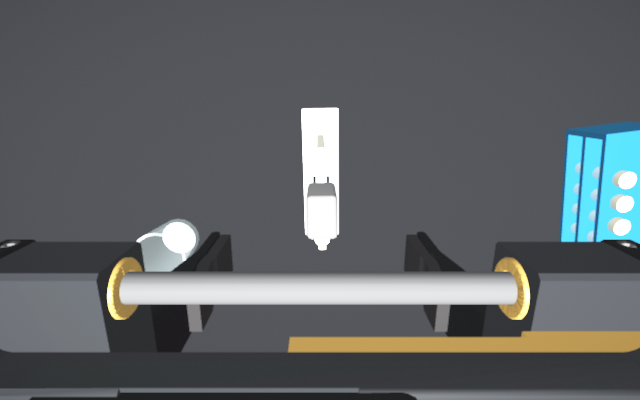

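Request:
{"api": "carry_out", "payload": {
  "increments": [
    [0, 0.0005, -0.02, 0, -1],
    [0, 0.0005, -0.045, 0, -1],
    [0, 0.0005, -0.065, 0, -1],
    [0, 0.0005, -0.078, 0, -1],
    [0, 0.0005, -0.086, 0, -1],
    [0, 0.0005, -0.086, 0, -1],
    [0, 0.0005, -0.086, 0, 0],
    [0, 0.0005, -0.086, 0, 0.2],
    [0, 0.0005, -0.086, 0, 0.4],
    [0, 0.0005, -0.086, 0, 0.6],
    [0, 0.0005, -0.086, 0, 1],
    [0, 0.0005, -0.086, 0, 1],
    [0, 0.0005, -0.086, 0, 1],
    [0, 0.0005, -0.086, 0, 1],
    [0, 0.0005, -0.086, 0, 1],
    [0, 0.0005, -0.086, 0, 1],
    [0, 0.0005, -0.086, 0, 1],
    [0, 0.0005, -0.086, 0, 1],
    [0, 0.0005, -0.086, 0, 1]
  ],
  "grip_force": 15
}}

```text
time_s: 10.25
tool_pos: [0.4895, 0.2683, 0.2958]
tool_rot: [180.0, -0.0, 8.4]
force: [0.5, 0.2, -1.9]
grip_width: 0.0199
```

```bash
python3 - <<'E'
from h import *
o=env.get_obs(); print(o['tool_pos'],o['tool_rot'],o['grip_width'],o['force'])
for n,b in (('scene',(395,220,100,75,8)),('side',(220,260,120,90,6))):
    p,d=env.read_camera(n); crop(p[:,:,::-1],*b,f'pics/{n}6.png')
E
```

```text
[0.48950096 0.26830808 0.29576198] [ 1.79998659e+02 -1.12825943e-02  8.44276023e+00] 0.01985712738172406 [ 0.53059679  0.15046183 -1.87622116]
```

View pics/scene6.png

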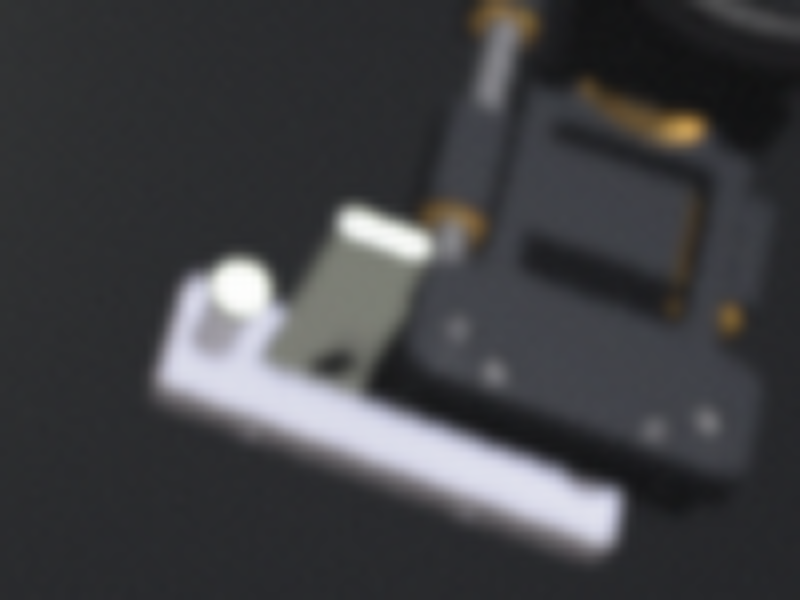

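View pics/side6.png

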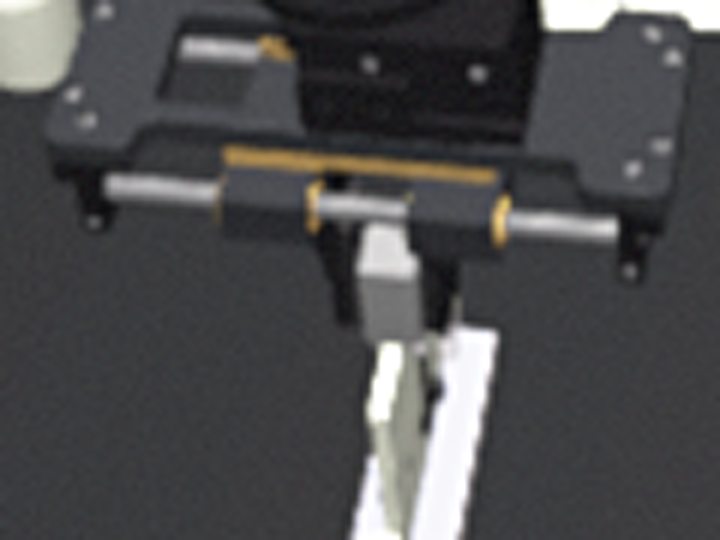

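Grip is firm at 19.9 mm. The mark is on the scene-left (low-world-y) end, so that is the −y end. I'll lift and turn the dial to face the side camera.

Request:
{"api": "carry_out", "payload": {
  "increments": [
    [0, 0, 0.005, 0, 1],
    [0, 0, 0.015, 0, 1],
    [0, 0, 0.03, 0, 1],
    [0, 0, 0.05, 0, 1],
    [0, 0, 0.07, -5, 1],
    [0, 0, 0.09, -11, 1],
    [0, 0, 0.105, -18, 1],
    [0, 0, 0.115, -25, 1],
    [0, 0, 0.12, -32, 1],
    [0, 0, 0.12, -39, 1],
    [0, 0, 0.12, -46, 1],
    [0, 0, 0.12, -53, 1],
    [0, 0, 0.12, -60, 1],
    [0, 0, 0.12, -67, 1],
    [0, 0, 0.12, -73, 1],
    [0, 0, 0.12, -78, 1],
    [0, 0, 0.12, -81.4, 1],
    [0, 0, 0.12, -81.4, 1],
    [0, 0, 0.12, -81.4, 1],
    [0, 0, 0.12, -81.4, 1]
  ]
}}

```text
time_s: 12.35
tool_pos: [0.4894, 0.2684, 0.4162]
tool_rot: [-180.0, 0.0, -72.9]
force: [0.1, -0.3, -3.4]
grip_width: 0.0199
```

Request:
{"api": "carry_out", "payload": {
  "increments": [
    [0, 0, 0, 0, 1],
    [0, 0, 0, 0, 1],
    [0, 0, 0, 0, 1],
    [0, 0, 0, 0, 1],
    [0, 0, 0, 0, 1],
    [0, 0, 0, 0, 1]
  ]
}}

```text
time_s: 12.95
tool_pos: [0.4895, 0.2683, 0.4157]
tool_rot: [180.0, -0.0, -73.0]
force: [0.1, -0.2, -3.2]
grip_width: 0.0201
```

```bash
python3 - <<'E'
from h import *
o=env.get_obs(); print(o['tool_pos'],o['tool_rot'],o['grip_width'],o['force'])
np.save('o7.npy',o,allow_pickle=True)
g=o['tool_pos']-[0,0,.294]
q=proj('side',g+[0,0,.06]); print(q)
p,d=env.read_camera('side'); cv2.imwrite('pics/side7.png',p[:,:,::-1])
crop(p[:,:,::-1],int(q[0])-50,int(q[1])-45,100,75,8,'pics/side7c.png'); print(int(q[0])-50,int(q[1])-45)
E
```

```text
[0.48946358 0.26831687 0.41574922] [ 1.79993472e+02 -2.48564561e-03 -7.29561715e+01] 0.02009794154505989 [ 0.0804323  -0.20464809 -3.21857493]
[283.19146622 287.35487284]
233 242
```

View pics/side7c.png

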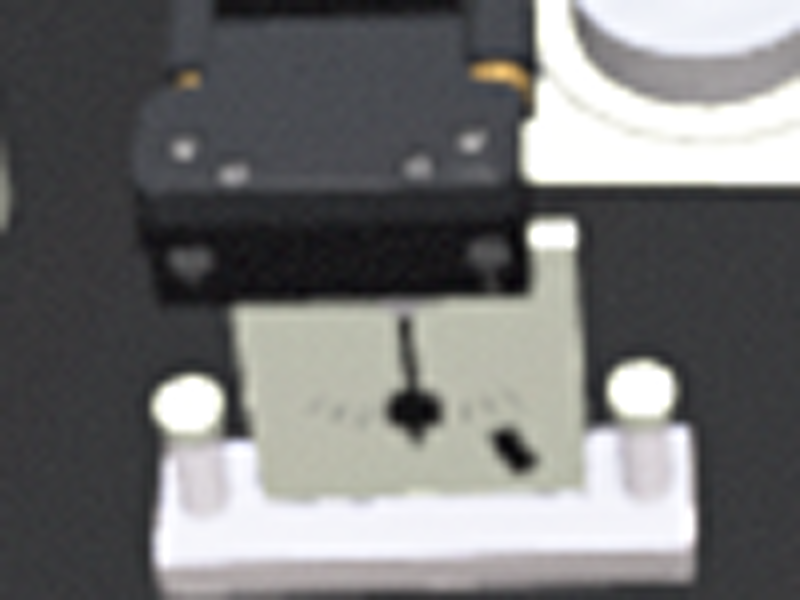

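```bash
cat >> h.py <<'E'
def plane(n,uv,g,yaw,off):
    # g: foot-mid reference; returns carrier-frame (y,z) on plane x=off (world-upright frame with yaw)
    K,M=cw(n); r=M[:3,:3].T@np.linalg.inv(K)@np.array([uv[0],uv[1],1.]); o=-M[:3,:3].T@M[:3,3]
    Z=R.from_euler('z',yaw,degrees=True).as_matrix(); x=Z[:,0]
    t=(off-(o-g)@x)/(r@x); p=o+t*r-g; return np.array([p@Z[:,1],p[2]])
E
python3 - <<'E'
from h import *
o=np.load('o7.npy',allow_pickle=True).item(); g=o['tool_pos']-[0,0,.2958]; yaw=o['tool_rot'][2]
c=lambda x,y:(233+(x+.5)/8-.5,242+(y+.5)/8-.5)
D={}
for k,uv,off in [('mark',(516,450),-.005),('marktop',(502,433),-.005),('markbot',(527,470),-.005),('bob',(414,410),-.006),('tip',(418,443),-.006),('pivline',(405,318),-.006),('capL',(188,405),0),('capR',(642,390),0),('footBL',(160,570),-.018),('footBR',(692,557),-.018),('plateBL',(268,499),-.003),('plateBR',(583,488),-.003)]:
    D[k]=plane('side',c(*uv),g,yaw,off); print(k,(D[k]*1000).round(1))
pv=np.array([0,.094])
for k in('mark','bob','tip'):
    d=D[k]-pv; print(k,np.arctan2(d[0],-d[1]),np.hypot(*d))
for a,b in (('capL','capR'),('footBL','footBR'),('plateBL','plateBR')):
    d=D[a]-D[b]; print(a,np.arctan2(d[1],d[0]),np.hypot(*d))
E
```

```text
mark [-25.  36.]
marktop [-22.   42.5]
markbot [-27.2  28.4]
bob [-1.7 53.1]
tip [-1.8 40.9]
pivline [-2.  85.8]
capL [52.7 50.2]
capR [-55.8  50.7]
footBL [62.2 11. ]
footBR [-66.4   9.8]
plateBL [36.5 17.8]
plateBR [-40.3  18.4]
mark -0.4066985884027899 0.06315299949883516
bob -0.04243910751232381 0.040979082035190496
tip -0.03442337304262604 0.05311525439208924
capL -0.004529769927440239 0.10843466991827513
footBL 0.009049013976489472 0.12861484882890203
plateBL -0.007577868676129305 0.07682233256081629
```

Mark ≈ −0.376 rad, with the carrier plumb. Next I move above the stud.

Request:
{"api": "carry_out", "payload": {
  "increments": [
    [0.001, -0.008, 0, 0, 1],
    [0.002, -0.024, 0, 0, 1],
    [0.003, -0.045, 0, 0, 1],
    [0.004, -0.07, 0, 0, 1],
    [0.006, -0.095, 0, 0, 1],
    [0.008, -0.12, 0, 0, 1],
    [0.01, -0.145, 0, 0, 1],
    [0.012, -0.17, 0, 0, 1],
    [0.013, -0.195, 0, 0, 1],
    [0.014, -0.22, 0, 0, 1],
    [0.015, -0.245, 0, 0, 1],
    [0.016, -0.27, 0, 0, 1],
    [0.018, -0.29, 0, 0, 1],
    [0.0195, -0.303, -0.01, 0, 1],
    [0.0195, -0.309, -0.025, 0, 1],
    [0.0195, -0.311, -0.04, 0, 1],
    [0.0195, -0.311, -0.048, 0, 1],
    [0.0195, -0.311, -0.052, 0, 1],
    [0.0195, -0.311, -0.052, 0, 1],
    [0.0195, -0.311, -0.052, 0, 1]
  ]
}}

```text
time_s: 15.0
tool_pos: [0.5092, -0.042, 0.3642]
tool_rot: [-180.0, -0.0, -72.9]
force: [-0.6, -0.4, -3.3]
grip_width: 0.0198
```

```bash
cat > look.py <<'E'
import sys
from h import *
t=sys.argv[1]
o=env.get_obs(); print(o['time_s'],o['tool_pos'],o['tool_rot'],o['grip_width'],o['force'],o['wrist_torque'])
np.save(f'o{t}.npy',o,allow_pickle=True)
p,d=env.read_camera('side'); cv2.imwrite(f'pics/side{t}.png',p[:,:,::-1])
x0,y0=270,165
crop(p[:,:,::-1],x0,y0,110,82,7,f'pics/side{t}c.png')
E
python3 look.py 8
```

```text
15.0 [ 0.50920852 -0.04201331  0.36418172] [-1.79958222e+02 -1.44885094e-02 -7.28925524e+01] 0.01981328752936146 [-0.57475057 -0.41213154 -3.29412486] [ 0.00520115 -0.00637836 -0.01034125]
```

View pics/side8c.png

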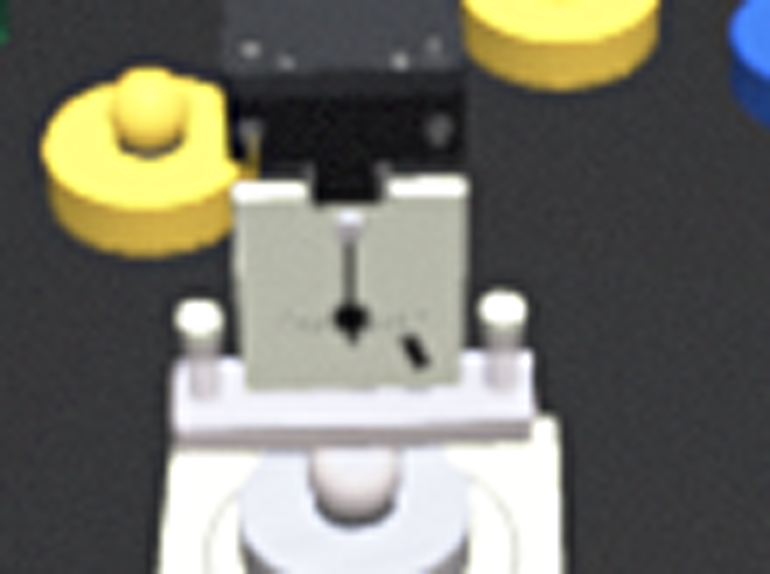

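Request:
{"api": "carry_out", "payload": {
  "increments": [
    [0, 0, -0.003, 0, 1],
    [0, 0, -0.006, 0, 1],
    [0, 0, -0.008, 0, 1],
    [0, 0, -0.01, 0, 1],
    [0, 0, -0.012, 0, 1],
    [0, 0, -0.012, 0, 1],
    [0, 0, -0.012, 0, 1]
  ]
}}

```text
time_s: 15.75
tool_pos: [0.509, -0.0427, 0.3521]
tool_rot: [-180.0, -0.0, -73.0]
force: [-0.5, 0.1, -0.8]
grip_width: 0.0195
```

```bash
python3 look.py 9
```

```text
15.75 [ 0.50900967 -0.04269001  0.3520697 ] [-1.79993673e+02 -1.32169000e-02 -7.29609326e+01] 0.01953017761301794 [-0.50628247  0.11590664 -0.83539828] [ 0.01182668  0.21654943 -0.00188212]
```

Request:
{"api": "carry_out", "payload": {
  "increments": [
    [0, 0, 0, 0, 1],
    [0, 0, 0, 0, 1],
    [-0.002, -0.0006, 0, 0, 1],
    [-0.005, -0.0015, -0.0001, 0, 1],
    [-0.008, -0.0025, -0.0003, 0, 1],
    [-0.011, -0.0034, -0.0005, 0, 1],
    [-0.014, -0.0043, -0.0008, 0, 1],
    [-0.017, -0.0052, -0.001, 0, 1],
    [-0.02, -0.0062, -0.0015, 0, 1],
    [-0.023, -0.0071, -0.002, 0, 1],
    [-0.025, -0.0077, -0.0023, 0, 1],
    [-0.027, -0.0083, -0.0027, 0, 1],
    [-0.027, -0.0083, -0.0027, 0, 1],
    [-0.027, -0.0083, -0.0027, 0, 1]
  ],
  "grip_force": 5
}}

```text
time_s: 17.2
tool_pos: [0.4818, -0.051, 0.349]
tool_rot: [180.0, -0.0, -73.0]
force: [0.3, 0.1, -0.4]
grip_width: 0.0199
```

```bash
python3 look.py 10
```

```text
17.2 [ 0.4818405  -0.05103938  0.34902008] [ 1.79967857e+02 -5.01301422e-03 -7.29579086e+01] 0.019884715358149428 [ 0.3439696   0.08012481 -0.43306949] [-0.10025699 -0.00121452 -0.09590925]
```

View pics/side10c.png

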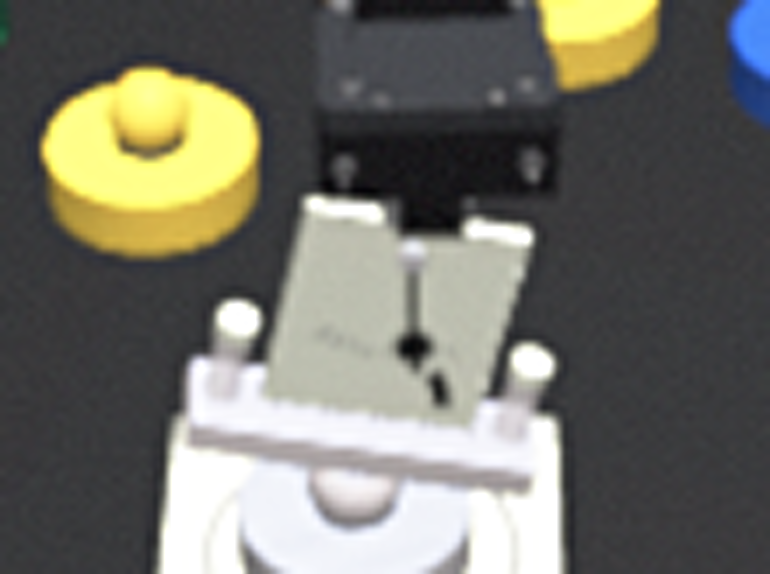

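Request:
{"api": "carry_out", "payload": {
  "increments": [
    [-0.002, -0.0006, -0.0004, 0, 1],
    [-0.0045, -0.0014, -0.001, 0, 1],
    [-0.007, -0.0021, -0.0016, 0, 1],
    [-0.0095, -0.0029, -0.0023, 0, 1],
    [-0.012, -0.0037, -0.003, 0, 1],
    [-0.0145, -0.0044, -0.0038, 0, 1],
    [-0.017, -0.0052, -0.0046, 0, 1],
    [-0.0195, -0.006, -0.0055, 0, 1],
    [-0.022, -0.0067, -0.0063, 0, 1],
    [-0.0235, -0.0072, -0.0068, 0, 1],
    [-0.0235, -0.0072, -0.0068, 0, 1],
    [-0.0235, -0.0072, -0.0068, 0, 1],
    [-0.0235, -0.0072, -0.0068, 0, 1],
    [-0.0235, -0.0072, -0.0068, 0, 1],
    [-0.0235, -0.0072, -0.0068, 0, 1],
    [-0.0235, -0.0072, -0.0068, 0, 1],
    [-0.0235, -0.0072, -0.0068, 0, 1]
  ]
}}

```text
time_s: 18.95
tool_pos: [0.4584, -0.0582, 0.3423]
tool_rot: [180.0, 0.0, -73.0]
force: [-0.3, -0.2, -0.9]
grip_width: 0.0197
```

```bash
python3 look.py 11; python3 -c "
import cv2;from h import *
crop(cv2.imread('pics/side11.png'),310,190,50,45,13,'pics/side11z.png')"
```

```text
18.95 [ 0.45844464 -0.05817013  0.34225244] [ 1.79989373e+02  1.76926719e-03 -7.29567350e+01] 0.0197482181213074 [-0.25936994 -0.20133665 -0.92288456] [0.01981209 0.14719255 0.02911062]
```

View pics/side11c.png

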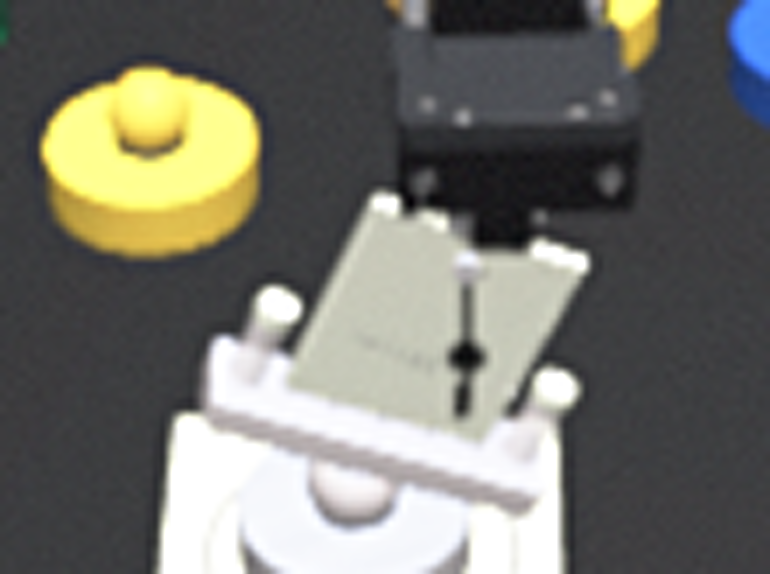

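View pics/side11z.png

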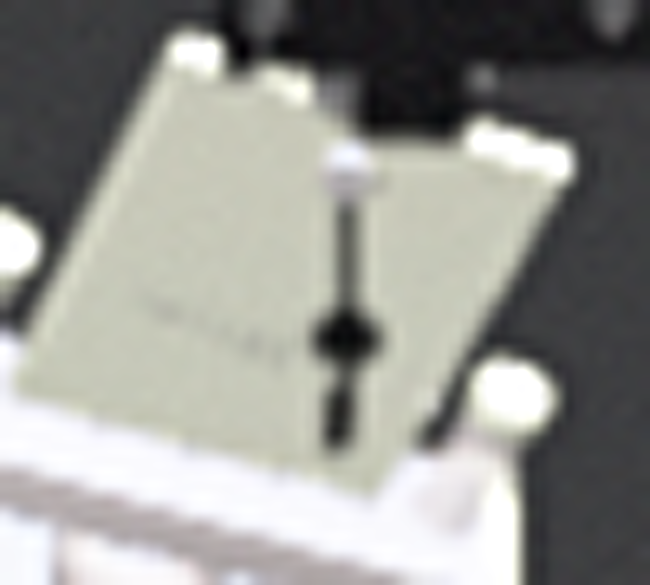

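```bash
cat > ang.py <<'E'
from h import *
def meas(t,x0,y0,s,pts):
    o=np.load(f'o{t}.npy',allow_pickle=True).item(); g=o['tool_pos']-[0,0,.294]; yaw=o['tool_rot'][2]
    D={k:plane('side',(x0+(u+.5)/s-.5,y0+(v+.5)/s-.5),g,yaw,off) for k,(u,v,off) in pts.items()}
    for k in D: print(k,(D[k]*1000).round(1))
    return D
E
python3 - <<'E'
from ang import *
D=meas(11,310,190,13,dict(piv=(349,170,-.006),bob=(346,340,-.006),mark=(339,418,-.005),mb=(337,445,-.005),mt=(342,385,-.005)))
for a in('bob','mark','mb','mt'):
  d=D[a]-D['piv']; print(a,np.arctan2(d[0],-d[1]),np.hypot(*d))
D=meas(11,270,165,7,dict(fbl=(210,403,-.018),fbr=(535,505,-.018),ftl=(216,340,.018) ,capL=(277,307,0),capR=(556,388,0),ball=(353,485,0)))
for a,b in(('fbl','fbr'),('capL','capR')):
  d=D[a]-D[b]; print(a,np.arctan2(d[1],d[0]),np.hypot(*d),(D[a]+D[b])/2)
# precise: dark centroid rows
im=cv2.imread('pics/side11.png').astype(float).mean(2)
for v in range(200,226):
    r=im[v,328:346]; w=np.clip(130-r,0,None); 
    if w.sum()>30: print(v,(w*np.arange(328,346)).sum()/w.sum(), w.sum().round())
E
```

```text
piv [10.1 94.3]
bob [10.6 52. ]
mark [11.9 31. ]
mb [12.3 24. ]
mt [11.3 39.6]
bob 0.012621509994750363 0.04234537072804662
mark 0.029063408381072128 0.06332796161776204
mb 0.03172593589798675 0.07040045937813783
mt 0.022937754143578033 0.054759913659563335
fbl [102.8  44.7]
fbr [-14.2 -10.2]
ftl [101.1  43.5]
capL [77.7 73.4]
capR [-22.5  31. ]
ball [ 52.5 -14.2]
fbl 0.438708014769762 0.12923853399296975 [0.04425481 0.01723345]
capL 0.40029726489483836 0.10877625414006678 [0.02761115 0.05219284]
200 341.2583333333333 360.0
206 336.0 32.0
207 336.0 36.0
208 336.0 33.0
209 336.0 33.0
210 336.0 34.0
211 336.0 31.0
212 336.0 31.0
213 336.23 67.0
214 336.0898203592814 223.0
215 336.09027777777777 432.0
216 336.0986842105263 456.0
217 336.20648967551625 226.0
218 338.76408450704224 95.0
219 340.75585284280936 100.0
220 339.1689419795222 195.0
221 338.51780415430267 225.0
222 338.9293333333334 250.0
223 338.71648044692733 239.0
```

Request:
{"api": "carry_out", "payload": {
  "increments": [
    [0.001, 0.0003, 0.0004, 0, 1],
    [0.002, 0.0006, 0.0008, 0, 1],
    [0.003, 0.0009, 0.0012, 0, 1],
    [0.003, 0.0009, 0.0012, 0, 1],
    [0.003, 0.0009, 0.0012, 0, 1],
    [0.003, 0.0009, 0.0012, 0, 1],
    [0.003, 0.0009, 0.0012, 0, 1],
    [0.003, 0.0009, 0.0012, 0, 1],
    [0.003, 0.0009, 0.0012, 0, 1],
    [0.003, 0.0009, 0.0012, 0, 1],
    [0.003, 0.0009, 0.0012, 0, 1],
    [0.003, 0.0009, 0.0012, 0, 1]
  ]
}}

```text
time_s: 20.2
tool_pos: [0.4615, -0.0573, 0.3435]
tool_rot: [-180.0, -0.0, -73.0]
force: [0.1, 1.0, -0.9]
grip_width: 0.0199
```

```bash
python3 look.py 12; cat > sub.py <<'E'
from ang import *
import sys
t=sys.argv[1]; c0,c1=int(sys.argv[2]),int(sys.argv[3])
im=cv2.imread(f'pics/side{t}.png').astype(float).mean(2)
crop(cv2.imread(f'pics/side{t}.png'),310,190,50,45,13,f'pics/side{t}z.png')
o=np.load(f'o{t}.npy',allow_pickle=True).item(); g=o['tool_pos']-[0,0,.294]; yaw=o['tool_rot'][2]
for v in range(203,227):
    r=im[v,c0:c1]; w=np.clip(0.85*np.percentile(im[v,c0-3:c1],75)-r,0,None)
    u=(w*np.arange(c0,c1)).sum()/(w.sum()+1e-9); print(v,u.round(2),w.sum().round(),(plane('side',(u,v),g,yaw,-.0055)*1000).round(2))
E
python3 sub.py 11 331 341; echo; python3 sub.py 12 331 341
```

```text
20.2 [ 0.46149476 -0.05725643  0.34352944] [-1.79992781e+02 -5.83703234e-03 -7.29574261e+01] 0.019897650560736904 [ 0.13082197  1.04197764 -0.86671958] [ 0.10690542 -0.12080497  0.00665342]
203 0.0 0.0 [821.75 124.11]
204 0.0 0.0 [823.18 121.05]
205 336.26 38.0 [10.37 86.36]
206 336.31 99.0 [10.24 83.16]
207 336.31 107.0 [10.22 79.95]
208 336.32 104.0 [10.21 76.73]
209 336.33 103.0 [10.19 73.49]
210 336.32 102.0 [10.19 70.25]
211 336.33 102.0 [10.17 66.99]
212 336.32 100.0 [10.19 63.72]
213 336.19 163.0 [10.5  60.45]
214 336.13 385.0 [10.66 57.17]
215 336.15 614.0 [10.6  53.86]
216 336.16 600.0 [10.59 50.54]
217 336.13 366.0 [10.66 47.22]
218 336.21 163.0 [10.46 43.87]
219 336.03 137.0 [10.9  40.53]
220 335.76 216.0 [11.58 37.19]
221 335.72 250.0 [11.69 33.82]
222 335.65 237.0 [11.86 30.43]
223 335.54 222.0 [12.13 27.04]
224 335.41 89.0 [12.48 23.64]
225 335.0 4.0 [13.52 20.25]
226 336.76 22.0 [ 9.02 16.63]

203 0.0 0.0 [818.6  122.81]
204 335.91 6.0 [ 8.03 88.29]
205 335.41 53.0 [ 9.28 85.15]
206 335.34 102.0 [ 9.44 81.96]
207 335.34 106.0 [ 9.45 78.75]
208 335.33 103.0 [ 9.48 75.53]
209 335.32 102.0 [ 9.5 72.3]
210 335.32 106.0 [ 9.49 69.05]
211 335.33 100.0 [ 9.48 65.79]
212 335.32 100.0 [ 9.5  62.53]
213 335.23 173.0 [ 9.73 59.25]
214 335.28 444.0 [ 9.6  55.96]
215 335.21 661.0 [ 9.77 52.66]
216 335.2 564.0 [ 9.81 49.34]
217 335.29 300.0 [ 9.58 46.01]
218 335.31 137.0 [ 9.53 42.66]
219 335.35 130.0 [ 9.44 39.3 ]
220 335.36 179.0 [ 9.42 35.94]
221 335.34 200.0 [ 9.47 32.56]
222 335.31 203.0 [ 9.54 29.17]
223 335.33 183.0 [ 9.49 25.77]
224 335.31 32.0 [ 9.54 22.35]
225 0.0 0.0 [851.28  52.83]
226 336.26 56.0 [ 7.12 15.38]
```

View pics/side12z.png

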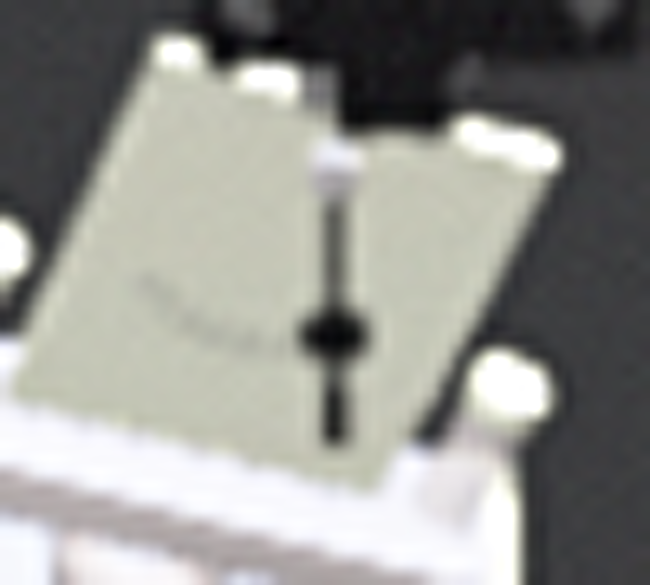

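The pointer and the mark line up: 9.5 mm against 9.48 mm in the dial plane. I'll hold for a moment, then check stability, contact point and ring.

Request:
{"api": "carry_out", "payload": {
  "increments": [
    [0, 0, 0, 0, 1],
    [0, 0, 0, 0, 1],
    [0, 0, 0, 0, 1],
    [0, 0, 0, 0, 1],
    [0, 0, 0, 0, 1],
    [0, 0, 0, 0, 1],
    [0, 0, 0, 0, 1],
    [0, 0, 0, 0, 1],
    [0, 0, 0, 0, 1],
    [0, 0, 0, 0, 1]
  ]
}}

```text
time_s: 21.25
tool_pos: [0.4615, -0.0573, 0.3435]
tool_rot: [-180.0, -0.0, -73.0]
force: [1.3, 0.8, -1.1]
grip_width: 0.0203
```

```bash
python3 look.py 13; python3 sub.py 13 331 341 | sed -n '4,6p;12,14p;18,22p'; python3 - <<'E'
from h import *
f=[]
for i in range(6):
    p,d=env.read_camera('scene'); f.append(env.get_obs()['force'])
print(np.mean(f,0)); crop(p[:,:,::-1],270,170,110,82,7,'pics/scene13.png')
E
```

```text
21.25 [ 0.46149014 -0.0573077   0.34352732] [-1.79996935e+02 -5.75674746e-03 -7.29616251e+01] 0.02033097312684086 [ 1.28810457  0.82868003 -1.09355425] [ 0.1014297  -0.17337306 -0.00084879]
206 335.34 104.0 [ 9.45 81.92]
207 335.33 104.0 [ 9.49 78.71]
208 335.34 104.0 [ 9.47 75.49]
214 335.36 437.0 [ 9.41 55.91]
215 335.26 651.0 [ 9.69 52.62]
216 335.21 555.0 [ 9.79 49.3 ]
220 335.34 180.0 [ 9.47 35.9 ]
221 335.33 195.0 [ 9.49 32.52]
222 335.35 202.0 [ 9.45 29.13]
223 335.35 184.0 [ 9.46 25.72]
224 335.29 33.0 [ 9.62 22.31]
[ 0.41891628  0.37365079 -0.72988638]
```

View pics/side13c.png

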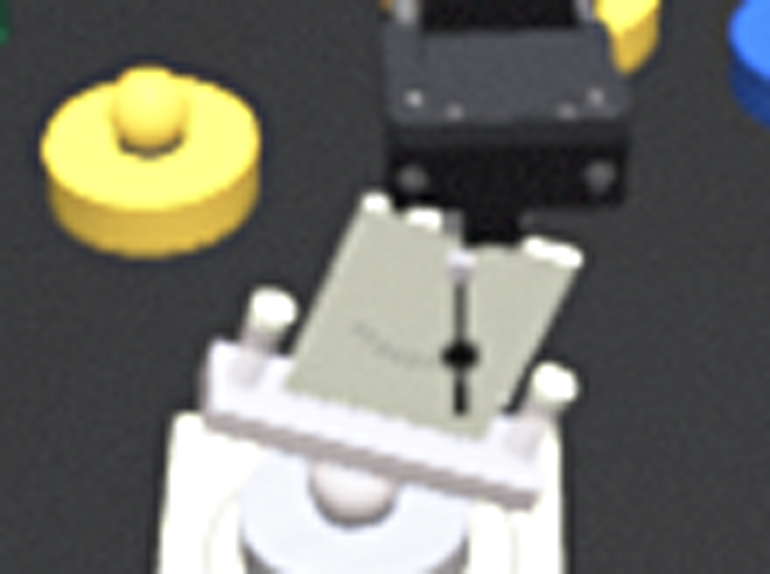

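View pics/scene13.png

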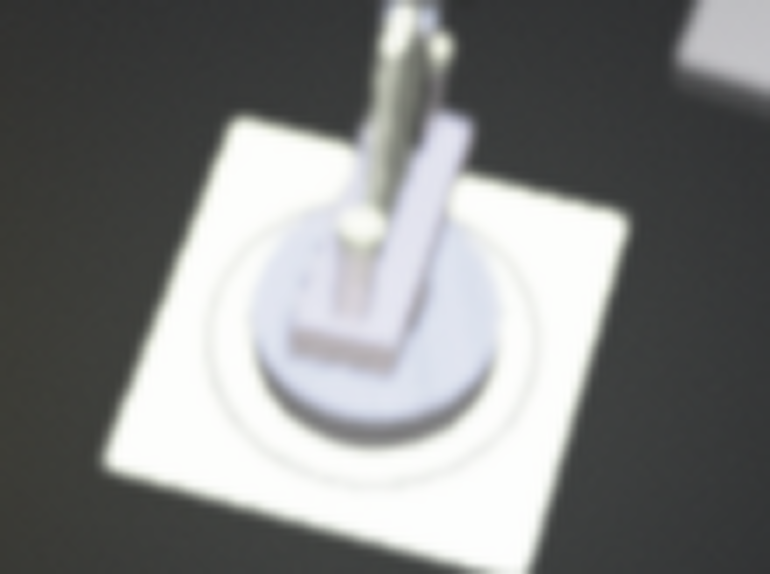

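```bash
python3 - <<'E'
from ang import *
crop(cv2.imread('pics/side13.png'),295,210,56,42,14,'pics/side13f.png')
D=meas(13,270,165,7,dict(ball=(354,478,0),piv=(460,262,-.006),fbl=(208,405,-.018),fbr=(533,506,-.018),ftl=(210,370,-.018),ftr=(538,470,-.018),capL=(272,308,0),capR=(554,386,0)))
n=np.array([-np.sin(.376),np.cos(.376)])
print('footmid from piv',D['piv']-.094*n,'caps',(D['capL']+D['capR'])/2-.052*n,'fb',(D['fbl']+D['fbr'])/2)
o=np.load('o13.npy',allow_pickle=True).item(); g=o['tool_pos']-[0,0,.294]
print(g, 'ball z',.042-g[2],'contact y',D['ball'][0]-.018*np.sin(.376))
E
```

```text
ball [ 48.9 -12. ]
piv [ 9.6 95.1]
fbl [100.4  42.4]
fbr [-16.7 -12. ]
ftl [98.8 58.9]
ftr [-18.3   6. ]
capL [76.3 71.7]
capR [-24.9  30.7]
footmid from piv [0.0441303  0.00762361] caps [0.04481125 0.00279334] fb [0.0418345  0.01519239]
[ 0.46149014 -0.0573077   0.04952732] ball z -0.007527321003582589 contact y 0.04230737231099779
```

View pics/side13f.png

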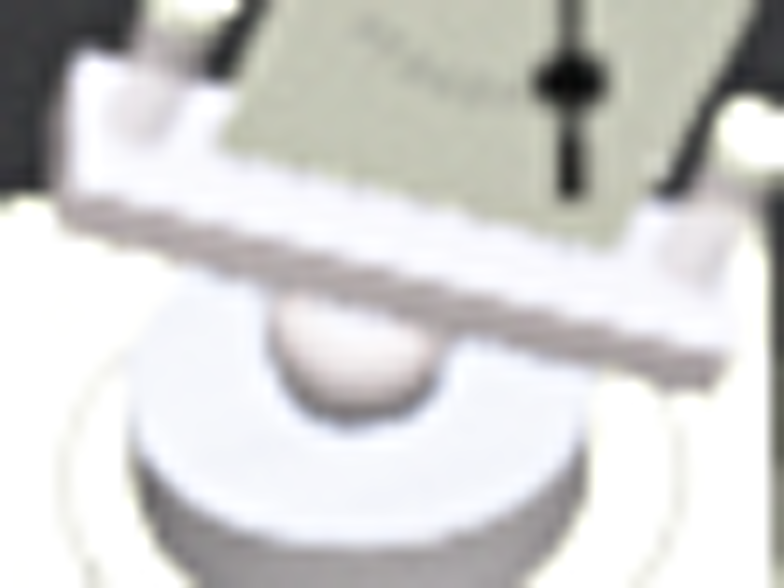

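```bash
python3 -c "
from cell import env
print(env.sign_off()); o=env.get_obs(); print(o['time_s'],o['force'],o['grip_width'])"
```

```text
the job is handed in; nothing more can be done
None
the job is handed in; nothing more can be done
```

The job is handed in, at about 22 s of the 72 s allowed. The arm is still holding the gauge on the stud with the pointer on the mark.

- **Rest:** I slid it by its stud, without lifting, into the printed ring. Pictures taken from above and from the scene and side cameras show it inside the ring, within about 2 mm of the centre.
- **Tilt:** I gripped the carrier by its block, set its foot on the stud, eased the grip to 5 N and rocked it. It first went about 0.02 rad too far, so I moved it back. The carrier is rolled about 0.376 rad.
- **Pointer on the mark:** In the last side view, pointer and mark line up to within about 0.2 mm on the dial. This was unchanged after holding for 1 s.
- **Press on the stud:** About 2.5 N, which is roughly 3 mm of spring travel, judged from a noisy wrist-force reading.
- **Contact point:** My three estimates put the contact between about 0.5 mm and 2.5 mm from the middle of the foot. They disagree by about 3 mm, so treat this as approximate.

No check failed. The other items looked undisturbed in the views I took, though I did not measure them.

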